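# Put the finished kaleidoscope away in the slide-cover case

## Robot

A 7-joint arm with a two-finger parallel gripper is mounted at the origin on the work surface. World frame = base frame: x ahead of the robot, y to its left, z up, the work surface at z = 0. Lengths are in m, angles in rad, forces in N, time in s.
With the tool pointing down it reaches from about 0.4 to 0.85 m from the base axis. Payload 4.5 kg.
Tool frame: the origin (TCP) lies midway between the tips of the shut fingers; the grasp point (between the pads) lies 19 mm behind it; z points along the fingers, y is the line along which they close (so a half turn about z gives the same grasp; the last joint's range is limited). The gripper opens to 88 mm and grips with 3 to 60 N. Pads are 18 mm wide; open, the fingers measure 123 mm over their backs; the gripper's body (75 mm by 187 mm) begins 45 mm behind the grasp point.
Start: joints at [1.335, 0.689, -0.195, 1.565, 0.157, 0.902, -0.215], TCP at [0.167, -0.602, 0.239] pointing down, gripper open.
Joint ranges: [-3.01, 3.01], [-0.46, 2.08], [-1.47, 1.51], [0.13, 2.56], [-1, 4.14], [0.04, 2.09], [-2.66, 2.66]. Speed limits (rad/s): [2.57, 2.57, 3.14, 3.14, 3.14, 3.14, 3.14].

## Interface

Orientations are given as a unit quaternion [x, y, z, w].
In Python, from plant import r gives the robot as it stands.
- The arm moves only by the tool move_arm, never from a script. Its argument "targets" is a list that holds one entry, the list of rows, each a list of 7 numbers: the opening, from 0 (shut) to 1 (fully open), then the shift along the tool's x, y, z in mm, then the turn, a rotation vector about the tool's x, y, z in degrees. In form: [[[claw, dx, dy, dz, ax, ay, az], ...]]. A call has 1 to 10 rows; each row is the pose to reach, as a shift and turn from the pose commanded when the call began, along the tool's axes at that moment; what a row does not reach only later rows make up. A row lasts 1/8 s, in which the tool goes at most 62.5 mm and 10.7 degrees, less where a joint would pass 70% of its speed; a pose out of reach is approached as far as the arm can. A call with a gripper value outside its range is refused whole. The fingers move at their own pace and stop on an object; "newtons" is the grip in N (left out, the last holds). Time passes only in rows, so rows that repeat a pose let the fingers close. It gives the time, the measured TCP pose, the force, the opening and the grip force at its end, in the units of the state.
- r.get_state(): the state, without advancing time (a new reading comes with each control period).
- r.snapshot(name): name is "scene" or "top" or "wrist"; returns the picture (480x640x3 uint8, red, green, blue); there is no depth.
- r.camera_info(name): a dict with "fx", "fy", "cx", "cy" (pixels), "k1" (the pictures are not rectified: a ray, as slopes to the right and down, at radius r is drawn at 1 + k1 r^2 times it, then the intrinsics apply), "R" (3x3) and "t" (3): a world point X has camera coordinates R X + t. Camera axes: x right, y down, z forward; pixel columns grow to the right and rows downward; lengths in m; the calibration is good to about 2 mm. A picture is of the moment at which its call begins: read the wrist's pose just before it. camera_info takes no time and is no camera call; for the wrist camera it gives the pose at the moment of the call.
- r.finish_job(): hands the job in; it is judged then, once.
The state is a dict: "clock": time; "q": joint angles; "qd": joint speeds; "joint_torque": joint torques, N m; "tool_pos": TCP position; "eef_rot": TCP orientation; "contact_force": force on the tool from outside, world axes, zero at the start; "moment": the same for the moment, N m; "opening": opening from 0.0 (shut) to 1.0 (fully open); "finger_force": force on a finger pad.
Only numpy, scipy, OpenCV 4.12 (cv2) and the standard library are available. Lean on these libraries where they do the work, as an engineer would, in place of code of your own. Each camera call takes 0.05 s, during which the arm holds its last target. There are 200 camera calls.

## Task

Slide the green cover of the wooden case open, take the finished kaleidoscope (the lying tube with green end caps) from its cradle and lay it gently, without dropping it, on the V rests in the bay, then let go and slide the cover fully home over it. Leave the plain tube in its cradle and keep the standing tubes upright.

Things in the scene. Friction and masses are not known exactly. Their poses are not given: they have to be found in the camera images.
- case: Fixed light-wood case, 344 mm long (y), 170 wide (x), 75 high. Origin: centre of underside, z up. Its -y half is an open bay: inside x -73 to 73, y -158 to -2 mm, grey floor at z 6.5, walls to z 62. Its +y half is a solid deck, top at z 62. The green cover slides along y on top, between side guides 8 mm wide reaching z 75 (end stops z 72); when open it stands over the deck.
- bay_rest (a point): Middle of the bay, at x 0, y -80, z 37 mm of the case, same axes: where the middle of the kaleidoscope's axis is when it lies along y on both V rests (anywhere within 15 mm along y will do). The two dark-wood V rests stand in the bay 40 mm either side of this point along y; each is 16 mm long in y, 44 mm wide in x and rises to z 25 mm of the case.
- cover (a joint): Position of the sliding cover in m: 0 = fully home, bay closed; 0.156 = fully open, when 150 mm of the bay's length (y -158 to -8 mm) is uncovered. Grows as the cover moves to the case's +y. Stays where it is left (about 2 N to slide).
- cover_grip (a point): Point in the dark wooden grip bar on the middle of the green cover, 92 mm above the table; axes as the case. The bar is 60 mm along x, 14 mm thick along y and 28 mm high (z 70 to 98 mm). The cover is a plate 172 mm long (y), 154 mm wide (x), 8 mm thick, underside at z 62 mm.
- kaleidoscope: The finished kaleidoscope: brown cardboard tube, 40 mm diameter, 124 mm long, with a green cap (13 mm of green) at both ends and a yellow band round the middle. Loose, 0.08 to 0.17 kg. Origin: middle of its axis, which is its y. Starts lying in a low plywood cradle, axis level 37 mm above the table.
- plain_tube: Unfinished plain brown cardboard tube of the same size, no green caps, no band; lies in the other cradle. Same origin and axes.
- cradle_a: The fixed plywood cradle under the kaleidoscope: base 56 mm (x) by 112 mm (y), 6 mm thick, with V rests 16 mm long at y = -40 and +40 mm, 44 mm wide, rising to 25 mm; the tube's axis lies along its y, 37 mm up. Origin: centre of its underside.
- cradle_b: The same cradle under the plain tube.
- standing_0: Standing cardboard tube with a green top disc and yellow foot band, 52 mm diameter, 141 mm high, upright at the side of the case (left, +y). Origin: centre of its foot.
- standing_1: Standing cardboard tube with a green top disc and yellow foot band, 52 mm diameter, 141 mm high, upright at the side of the case (left, +y). Origin: centre of its foot.
- standing_2: Standing cardboard tube with a green top disc and yellow foot band, 52 mm diameter, 141 mm high, upright at the side of the case (right, -y). Origin: centre of its foot.
Mind the look-alikes: they are no part of the job. What is shaped like the kaleidoscope but orange or pink is not meant.

How it is judged:
By the outcome, as a careful person would: the job done as asked, in the order asked, and still so for the second after the job is handed in, with the robot touching nothing.
It also fails if it takes over 66 s, if anything falls off the work surface, if the arm or the gripper's body presses on something with over 40 N, if the wrist force passes 120 N, or if a joint passes its speed limit or range.

## Working session

There is one attempt and no reset: what is moved stays moved. The work goes in short steps, Python scripts to look and compute and a tool call to move; the robot and the scene stay as the last step left them, time stands still between calls to the robot, and variables do not carry over. Pictures are saved under pics/ and viewed, at most 10 in all, crops included, and the job is handed in when it is done.

Besides the shell and the picture viewer there is one more tool, called after "Request:" as name(argument=value, ...) on one line, values as JSON. move_arm: Moves the arm, as the interface text tells. Its arguments: {"type":"object","properties":{"targets":{"type":"array","items":{"type":"array","items":{"type":"array","items":{"type":"number"}}}},"newtons":{"type":"number"}},"required":["targets"]}

```bash
mkdir -p pics; ls; python3 - <<'E'
from plant import r
import cv2
for n in("scene","top"):
    cv2.imwrite(f"pics/{n}0.png",r.snapshot(n)[...,::-1])
    print(n,r.camera_info(n))
s=r.get_state();print(s)
E
```

```text
pics
scene {'fx': 462.8436033620611, 'fy': 462.8436033620611, 'cx': 312.1642867391242, 'cy': 235.3086629608824, 'k1': 0.005028153002881508, 'R': array([[ 0.65084092,  0.75915702, -0.00931186],
       [ 0.47682106, -0.41827144, -0.77310457],
       [-0.59080265,  0.498728  , -0.63421023]]), 't': array([-0.33152216, -0.14091666,  1.57978954])}
top {'fx': 587.5335485078202, 'fy': 587.5335485078202, 'cx': 308.06251675171416, 'cy': 243.56047692318774, 'k1': -0.02137373543990085, 'R': array([[ 0.0234067 , -0.99966484,  0.01106014],
       [-0.99931094, -0.02371432, -0.02855309],
       [ 0.02880581, -0.01038419, -0.99953109]]), 't': array([-0.00517562,  0.45099324,  1.32636788])}
{'clock': 0.1, 'q': array([ 1.33483181,  0.68987887, -0.1944954 ,  1.5661887 ,  0.15731402,
        0.90250195, -0.21508369]), 'qd': array([ 0.00024682, -0.00087444, -0.00117263, -0.00307321,  0.00022079,
       -0.00137904, -0.00170936]), 'joint_torque': array([-3.88280270e-03, -5.28500497e+01, -1.27150308e+00, -1.53838742e+01,
       -5.24711993e-02,  1.99700480e-03,  6.56470479e-05]), 'tool_pos': array([ 0.16636399, -0.60189201,  0.23801655]), 'eef_rot': array([ 9.90911752e-01,  1.34511230e-01, -1.76984929e-04, -7.73477001e-04]), 'contact_force': array([-0.10781412, -0.72202976,  0.90603658]), 'moment': array([-0.02326468, -0.00489216,  0.00830605]), 'finger_force': 0.0, 'opening': 1.0028981870529983}
```

View pics/scene0.png

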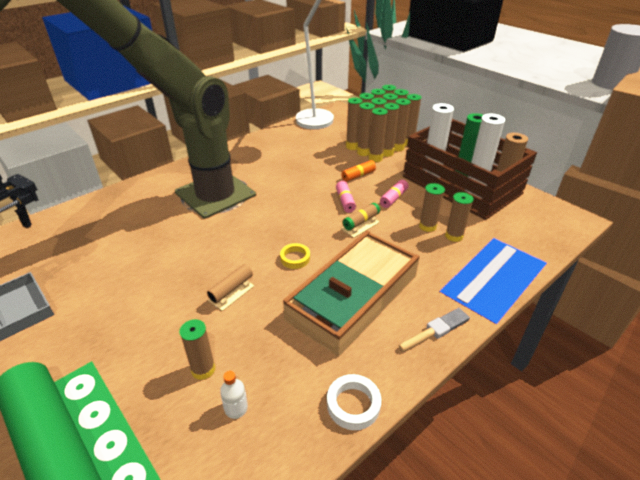

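View pics/top0.png

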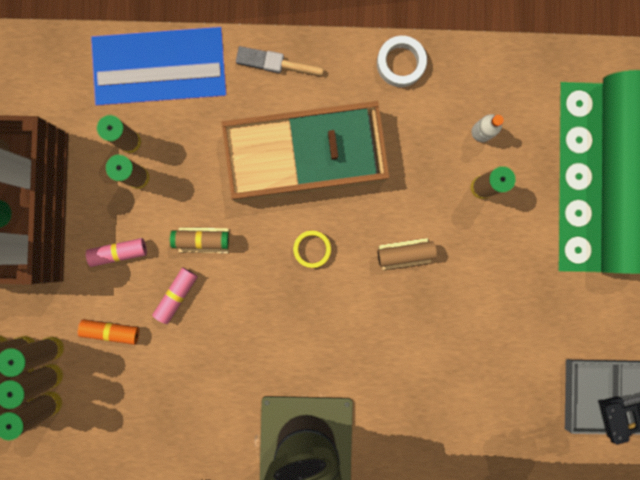

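The scene picture shows the case with its cover home at about (355,290), the kaleidoscope at (362,217) and the plain tube at (231,285). In the top picture the kaleidoscope is at (199,240), the case corners are near (223,121), (378,102), (388,178) and (233,199), and the grip bar is at (334,145). I'll enlarge the top view to measure these better.

```bash
cat > h.py <<'E'
import numpy as np, cv2
from plant import r
from scipy.spatial.transform import Rotation as Ro
def unproj(name,px,z,ci=None):
    c=ci or r.camera_info(name)
    K=np.array([[c['fx'],0,c['cx']],[0,c['fy'],c['cy']],[0,0,1]])
    u=cv2.undistortPoints(np.array(px,float).reshape(-1,1,2),K,np.array([c['k1'],0,0,0.]))[:,0]
    d=np.c_[u,np.ones(len(u))]@c['R']; o=-c['R'].T@c['t']
    return o+d*((z-o[2])/d[:,2])[:,None]
def rel(target,yaw_y,s=None):
    """shift mm (tool axes) & turn deg about tool z to put TCP at target, tool down, finger line (tool y) at world angle yaw_y"""
    s=s or r.get_state(); R=Ro.from_quat(s['eef_rot'])
    d=R.inv().apply(np.array(target)-s['tool_pos'])*1000
    best=None
    for k in(0,np.pi):
        a=yaw_y+k; y=np.array([np.cos(a),np.sin(a),0]); zz=np.array([0,0,-1.]); x=np.cross(y,zz)
        rv=(R.inv()*Ro.from_matrix(np.c_[x,y,zz])).as_rotvec(degrees=True)
        if best is None or np.linalg.norm(rv)<np.linalg.norm(best): best=rv
    return d.round(1),best.round(2)
E
python3 - <<'E'
from h import *
im=cv2.imread("pics/top0.png")
c=cv2.resize(im[90:270,150:400],None,fx=3.2,fy=3.2,interpolation=cv2.INTER_CUBIC)
cv2.imwrite("pics/c0.png",c)
hsv=cv2.cvtColor(im,cv2.COLOR_BGR2HSV)
g=cv2.inRange(hsv,(60,80,30),(95,255,255))
n,l,st,ce=cv2.connectedComponentsWithStats(g)
for i in range(1,n):
    x,y,w,h,a=st[i]
    if a>40 and 90<x<520 and y>90: print(st[i],ce[i].round(1),cv2.minAreaRect(np.argwhere(l==i)[:,::-1].astype(np.float32)))
E
```

```text
[ 290  109   86   74 4725] [332.6 145.7] ((332.6397705078125, 145.54803466796875), (64.56197357177734, 77.7783432006836), 82.40535736083984)
[ 98 116  25  25 468] [109.9 127.9] ((110.0, 128.0), (24.0, 24.0), 90.0)
[106 155  26  25 495] [118.7 167.5] ((118.7500228881836, 167.75001525878906), (24.748737335205078, 24.041629791259766), 45.0)
[490 167  25  25 468] [501.9 179.2] ((501.85003662109375, 179.05003356933594), (23.400854110717773, 24.349536895751953), 71.56504821777344)
[171 231   4  16  50] [172.4 238.6] ((172.5, 238.5), (15.0, 3.0), 90.0)
[222 233   6  15  85] [224.5 239.9] ((224.5, 240.0), (14.0, 5.0), 90.0)
```

View pics/c0.png

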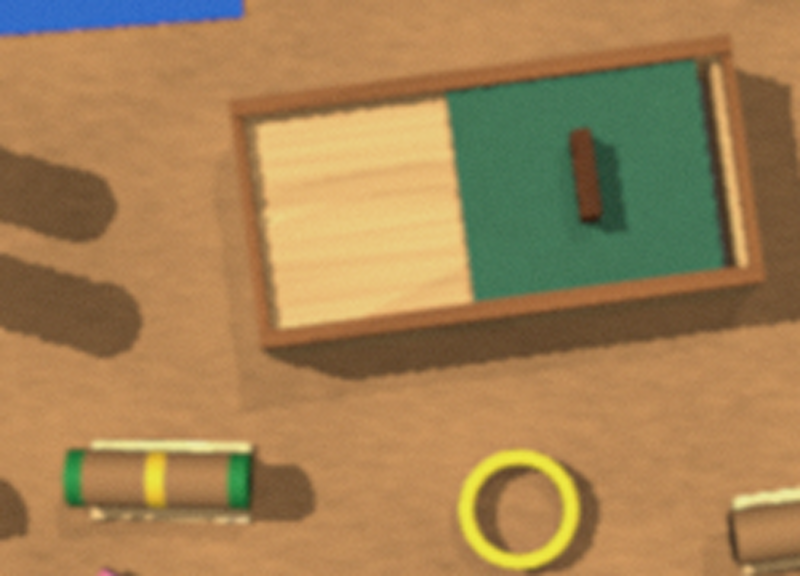

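The enlarged view shows the case outline with crop corners at about (232,102), (728,38), (762,282) and (268,347). The bar runs from (581,129) to (590,220), and the cover's +y edge from (447,96) to (472,302). The kaleidoscope spans x 65–252 at y≈478, and the standing tubes are clear to the left.

```bash
python3 - <<'E'
from h import *
f=lambda p:(np.array(p)+.5)/3.2+[150,90]-.5
C=unproj("top",f([[232,102],[728,38],[762,282],[268,347]]),.075); print(C)
m=C.mean(0); yax=(C[0]-C[1]+C[3]-C[2]); yaw=np.arctan2(-yax[0],yax[1]); print("centre",m,"yaw",np.degrees(yaw),[np.linalg.norm(C[i]-C[(i+1)%4]) for i in range(4)])
Rz=np.array([[np.cos(yaw),-np.sin(yaw)],[np.sin(yaw),np.cos(yaw)]])
loc=lambda P:((P[:,:2]-m[:2])@Rz).round(4)
B=unproj("top",f([[569,130],[592,129],[600,218],[579,221]]),.098);print("bar",B.mean(0),loc(B))
print("edge +y",loc(unproj("top",f([[447,96],[472,302],[696,62],[722,268]]),.070)))
print("bay rest",m[:2]+Rz@[0,-.08])
K=unproj("top",f([[67,450],[67,506],[251,451],[251,510]]),.037);print("kal",K,K.mean(0))
E=unproj("top",f([[66,478],[251,480]]),.05);print(E,E.mean(0))
E=unproj("top",f([[155,453],[155,503]]),.04);print(E,E.mean(0))
print("standing",unproj("top",[[109.9,127.9],[118.7,167.5],[501.9,179.2]],.141))
print(r.camera_info("wrist"))
E
```

```text
[[ 0.70873051  0.19822454  0.075     ]
 [ 0.76125255 -0.13671644  0.075     ]
 [ 0.59543468 -0.1629296   0.075     ]
 [ 0.54317368  0.16927783  0.075     ]]
centre [0.65214786 0.01696408 0.075     ] yaw 8.926016765521222 [np.float64(0.3390339631932378), np.float64(0.1678770248581766), np.float64(0.3362930126649823), np.float64(0.16806836965645885)]
bar [ 0.66083541 -0.04050662  0.098     ] [[ 0.0305 -0.0515]
 [ 0.0292 -0.0668]
 [-0.0304 -0.0641]
 [-0.0306 -0.05  ]]
edge +y [[ 0.0704  0.0256]
 [-0.0712  0.0272]
 [ 0.0716 -0.1457]
 [-0.0704 -0.1441]]
bay rest [ 0.66456058 -0.06206708]
kal [[0.47230182 0.31086645 0.037     ]
 [0.43355088 0.30969738 0.037     ]
 [0.47463825 0.18357566 0.037     ]
 [0.43379925 0.18245926 0.037     ]] [0.45357255 0.24664969 0.037     ]
[[0.45249906 0.30805874 0.05      ]
 [0.45413654 0.18139053 0.05      ]] [0.4533178  0.24472464 0.05      ]
[[0.47153508 0.2494028  0.04      ]
 [0.43701142 0.2484079  0.04      ]] [0.45427325 0.24890535 0.04      ]
standing [[ 0.67461595  0.41855755  0.141     ]
 [ 0.59349082  0.39765795  0.141     ]
 [ 0.58910056 -0.38902022  0.141     ]]
{'fx': 392.87286432668, 'fy': 392.87286432668, 'cx': 318.0985956781953, 'cy': 239.27505128206653, 'k1': -0.08093527318713561, 'R': array([[ 0.26611282, -0.9639388 , -0.0024398 ],
       [-0.92921202, -0.2571975 ,  0.26535724],
       [-0.25641565, -0.06834787, -0.96414707]]), 't': array([-0.62356221, -0.03566009,  0.39015426])}
```

```bash
python3 - <<'E'
from h import *
print(rel([.661,-.0405,.17],np.radians(98.9)))
E
```

```text
(array([ 626.4, -409.1,   68.6]), array([-0.09,  0.01,  6.56]))
```

Request:
move_arm(targets=[[[0.6, 60, -39, 0, 0, 0, 1], [0.6, 114, -74, 0, 0, 0, 2], [0.6, 168, -109, 0, 0, 0, 3], [0.6, 222, -145, 0, 0, 0, 4], [0.6, 276, -180, 0, 0, 0, 5], [0.6, 330, -215, 10, 0, 0, 6], [0.6, 384, -250, 25, 0, 0, 6.5], [0.6, 438, -286, 40, 0, 0, 6.5], [0.6, 492, -321, 55, 0, 0, 6.5], [0.6, 546, -357, 65, 0, 0, 6.5]]], newtons=20)

```text
clock: 1.35
tool_pos: [0.5766, -0.1363, 0.1787]
eef_rot: [0.997, 0.078, -0.001, 0.0]
contact_force: [0.0, -1.3, 0.9]
opening: 0.601
finger_force: 0.0
```

```bash
python3 - <<'E'
from h import *
print(rel([.661,-.0405,.17],np.radians(98.9)),r.get_state()['q'].round(2))
E
```

```text
(array([ 98.3, -81.5,   8.6]), array([0.  , 0.07, 0.05])) [ 0.2   0.72 -0.08  1.73  0.08  0.7  -1.33]
```

Request:
move_arm(targets=[[[0.6, 45, -37, 4, 0, 0, 0], [0.6, 80, -66, 8, 0, 0, 0], [0.6, 98.3, -81.5, 8.5, 0, 0, 0], [0.6, 98.3, -81.5, 8.5, 0, 0, 0], [0.6, 98.3, -81.5, 8.5, 0, 0, 0]]])

```text
clock: 1.98
tool_pos: [0.6591, -0.0439, 0.1708]
eef_rot: [0.997, 0.077, -0.001, 0.001]
contact_force: [0.3, -0.6, 0.8]
opening: 0.598
finger_force: 0.0
```

```bash
python3 - <<'E'
from h import *
ci=r.camera_info("wrist"); im=r.snapshot("wrist")[...,::-1]; cv2.imwrite("pics/w1.png",im)
import pickle; pickle.dump(ci,open("w1.pkl","wb"))
s=r.get_state();print(s['tool_pos'],rel([.661,-.0405,.17],np.radians(98.9)))
K=np.array([[ci['fx'],0,ci['cx']],[0,ci['fy'],ci['cy']],[0,0,1]])
print(cv2.projectPoints(np.array([[.661,-.0405,.098],s['tool_pos']]),cv2.Rodrigues(ci['R'])[0],ci['t'],K,np.array([ci['k1'],0,0,0.]))[0])
E
```

```text
[ 0.65913774 -0.04434182  0.17101344] (array([ 2.4, -3.5,  1. ]), array([ 0.08,  0.09, -0.08]))
[[[313.40008449 249.4347943 ]]

 [[320.1023603  307.7040765 ]]]
```

View pics/w1.png

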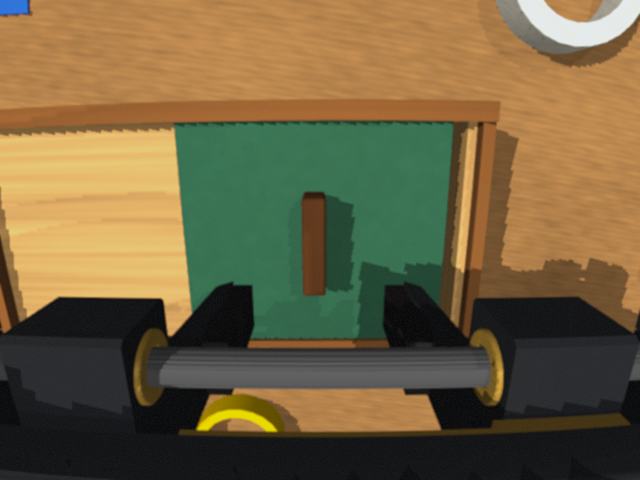

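The wrist picture shows the bar's top face centred at about (313,247), within 2 px of my prediction and square to the fingers. I'll go down and grip it.

Request:
move_arm(targets=[[[0.6, 3, -3.5, 40, 0, 0, 0], [0.6, 3, -3.5, 75, 0, 0, 0], [0.6, 3, -3.5, 94, 0, 0, 0], [0.6, 3, -3.5, 94, 0, 0, 0], [0.1, 3, -3.5, 94, 0, 0, 0], [0.1, 3, -3.5, 94, 0, 0, 0], [0.1, 3, -3.5, 94, 0, 0, 0], [0.1, 3, -3.5, 94, 0, 0, 0]]], newtons=15)

```text
clock: 3.02
tool_pos: [0.6632, -0.0386, 0.0777]
eef_rot: [0.997, 0.078, 0.001, 0.0]
contact_force: [0.5, -0.8, 1.3]
opening: 0.172
finger_force: 0.8
```

Request:
move_arm(targets=[[[0.1, 0, 0, 0, 0, 0, 0], [0.1, 0, 0, 0, 0, 0, 0], [0.1, 0, -12, 0, 0, 0, 0], [0.1, 0, -30, 0, 0, 0, 0], [0.1, 0, -50, 0, 0, 0, 0], [0.1, 0, -70, 0, 0, 0, 0], [0.1, 0, -90, 0, 0, 0, 0], [0.1, 0, -110, 0, 0, 0, 0], [0.1, 0, -124, 0, 0, 0, 0], [0.1, 0, -130, 0, 0, 0, 0]]], newtons=25)

```text
clock: 4.28
tool_pos: [0.6421, 0.0925, 0.0777]
eef_rot: [0.997, 0.079, 0.0, -0.0]
contact_force: [-0.4, -2.5, 6.3]
opening: 0.157
finger_force: 25.0
```

Request:
move_arm(targets=[[[0.1, 0, -3, 0, 0, 0, 0], [0.1, 0, -6, 0, 0, 0, 0], [0.1, 0, -8, 0, 0, 0, 0], [0.1, 0, -8, 0, 0, 0, 0]]])

```text
clock: 4.78
tool_pos: [0.6416, 0.0957, 0.0777]
eef_rot: [0.997, 0.077, 0.0, 0.002]
contact_force: [0.8, -6.8, 4.8]
opening: 0.159
finger_force: 25.0
```

```bash
python3 - <<'E'
from h import *
im=cv2.cvtColor(r.snapshot("top")[...,::-1].copy(),cv2.COLOR_RGB2BGR)[...,::-1]
cv2.imwrite("pics/t2.png",cv2.resize(im[90:270,150:400],None,fx=3.2,fy=3.2,interpolation=cv2.INTER_CUBIC))
s=r.get_state();print(s['tool_pos'],s['contact_force'])
E
```

```text
[0.64163859 0.09572034 0.07770667] [-0.39866487 -6.23170959  6.18091151]
```

Request:
move_arm(targets=[[[0.5, 0, 8, 0, 0, 0, 0], [0.6, 0, 6, 0, 0, 0, 0], [0.75, 0, 6, 0, 0, 0, 0], [0.75, 0, 6, -50, 0, 0, 0], [0.75, 0, 6, -100, 0, 0, 0], [0.75, 0, 6, -100, 0, 0, 0]]])

```text
clock: 5.58
tool_pos: [0.6449, 0.0936, 0.1813]
eef_rot: [0.997, 0.078, 0.004, -0.001]
contact_force: [-0.1, -0.9, -0.2]
opening: 0.75
finger_force: 0.0
```

```bash
python3 - <<'E'
from h import *
print(rel([.4537,.247,.15],np.radians(.7)))
E
```

```text
(array([-165.1, -181.3,   30. ]), array([  0.31,  -0.45, -81.7 ]))
```

Request:
move_arm(targets=[[[0.75, -20, -20, 0, 0, 0, -10], [0.75, -41, -45, 4, 0, 0, -20], [0.75, -62, -68, 8, 0, 0, -30], [0.75, -83, -91, 12, 0, 0, -40], [0.75, -104, -114, 16, 0, 0, -50], [0.75, -125, -137, 20, 0, 0, -60], [0.75, -146, -160, 24, 0, 0, -70], [0.75, -165, -181, 29, 0, 0, -79], [0.75, -165, -181, 29, 0, 0, -81.5], [0.75, -165, -181, 29, 0, 0, -81.5]]])

```text
clock: 6.82
tool_pos: [0.4514, 0.2446, 0.1476]
eef_rot: [0.705, 0.709, -0.0, 0.0]
contact_force: [0.0, -0.7, -1.0]
opening: 0.75
finger_force: 0.0
```

Request:
move_arm(targets=[[[0.75, 0, 0, 0, 0, 0, 0], [0.75, 0, 0, 0, 0, 0, 0]]])

```text
clock: 7.08
tool_pos: [0.4517, 0.2447, 0.1481]
eef_rot: [0.705, 0.709, 0.0, 0.0]
contact_force: [0.6, -0.4, 0.6]
opening: 0.748
finger_force: 0.0
```

```bash
python3 - <<'E'
from h import *
s=r.get_state();ci=r.camera_info("wrist"); im=r.snapshot("wrist")[...,::-1]; cv2.imwrite("pics/w2.png",im)
import pickle; pickle.dump(ci,open("w2.pkl","wb"))
print(s['tool_pos'],rel([.4537,.247,.15],np.radians(.7)),s['q'].round(2))
hsv=cv2.cvtColor(im.copy(),cv2.COLOR_BGR2HSV)
for nm,g in(("g",cv2.inRange(hsv,(50,100,30),(85,255,255))),("y",cv2.inRange(hsv,(22,120,90),(34,255,255)))):
  n,l,st,ce=cv2.connectedComponentsWithStats(g)
  for i in range(1,n):
    if st[i][4]>100: print(nm,st[i],ce[i].round(1),unproj("wrist",[ce[i]],.05,ci))
E
```

```text
[0.45169935 0.24467863 0.14811949] (array([ 2.2,  2.2, -1.9]), array([ 0.02,  0.01, -0.35])) [-0.38  0.7  -0.34  1.98  0.44  0.53 -1.02]
g [ 287  138   62   22 1278] [317.6 148.8] [[0.45187832 0.3032014  0.05      ]]
g [291 306  54  25 878] [317.3 319.6] [[0.45225178 0.18902289 0.05      ]]
y [485   0  59  48 332] [498.8  22.2] [[0.55713222 0.37786654 0.05      ]]
y [ 112  120   44   58 1005] [129.1 145.3] [[0.33516698 0.30577734 0.05      ]]
y [ 288  222   61   29 1164] [318.1 239. ] [[0.45248625 0.2462745  0.05      ]]
```

View pics/w2.png

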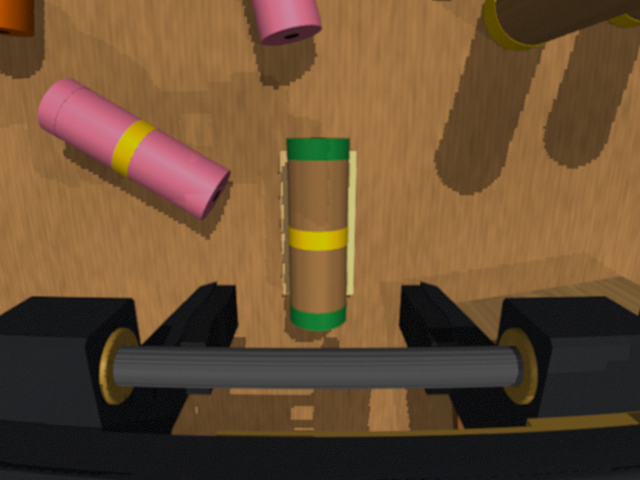

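The wrist picture shows the kaleidoscope square between the fingers, with its caps at (317,149) and (317,320) and its band at (318,239). That puts its middle at (0.4525, 0.2465). I'll descend and grip.

Request:
move_arm(targets=[[[0.75, 2, 0.8, 45, 0, 0, 0], [0.75, 2, 0.8, 85, 0, 0, 0], [0.75, 2, 0.8, 115, 0, 0, 0], [0.75, 2, 0.8, 128, 0, 0, 0], [0.75, 2, 0.8, 128, 0, 0, 0], [0.35, 2, 0.8, 128, 0, 0, 0], [0.35, 2, 0.8, 128, 0, 0, 0], [0.35, 2, 0.8, 128, 0, 0, 0], [0.35, 2, 0.8, 128, 0, 0, 0], [0.35, 2, 0.8, 128, 0, 0, 0]]], newtons=12)

```text
clock: 8.38
tool_pos: [0.4516, 0.2475, 0.0208]
eef_rot: [0.704, 0.71, 0.0, 0.0]
contact_force: [-1.7, -0.5, 6.4]
opening: 0.446
finger_force: 12.0
```

Request:
move_arm(targets=[[[0.35, 0, 0, 0, 0, 0, 0], [0.35, 0, 0, 0, 0, 0, 0]]])

```text
clock: 8.62
tool_pos: [0.4516, 0.2475, 0.0208]
eef_rot: [0.704, 0.71, 0.0, 0.0]
contact_force: [-1.6, -0.2, 6.8]
opening: 0.448
finger_force: 12.0
```

Request:
move_arm(targets=[[[0.35, 0, 0, 0, 0, 0, 0], [0.35, 0, 0, -10, 0, 0, 0], [0.35, 0, 0, -35, 0, 0, 0], [0.35, 0, 0, -70, 0, 0, 0], [0.35, 0, 0, -110, 0, 0, 0], [0.35, 0, 0, -140, 0, 0, 0], [0.35, 0, 0, -150, 0, 0, 0], [0.35, 0, 0, -150, 0, 0, 0]]], newtons=20)

```text
clock: 9.62
tool_pos: [0.452, 0.2472, 0.1703]
eef_rot: [0.704, 0.71, 0.0, 0.0]
contact_force: [-0.1, -0.6, -1.9]
opening: 0.444
finger_force: 20.0
```

```bash
python3 - <<'E'
from h import *
s=r.get_state()
print(s['opening'],s['contact_force'],s['tool_pos'],rel([.6655,-.0615,.15],np.radians(8.9)))
E
```

```text
0.4442008961781911 [-0.1127682  -0.57205652 -1.91415894] [0.45195238 0.2471668  0.1703057 ] (array([-310.3,  211.2,   20.4]), array([ 0.04, -0.  , -8.46]))
```

Request:
move_arm(targets=[[[0.35, -15, 10, 0, 0, 0, 0], [0.35, -45, 30, 0, 0, 0, -1], [0.35, -85, 58, 0, 0, 0, -2], [0.35, -125, 85, 0, 0, 0, -3], [0.35, -165, 112, 0, 0, 0, -4], [0.35, -205, 140, 0, 0, 0, -5], [0.35, -245, 167, 0, 0, 0, -6], [0.35, -280, 190, 0, 0, 0, -7], [0.35, -303, 206, 0, 0, 0, -8], [0.35, -310, 211, 0, 0, 0, -8.5]]])

```text
clock: 10.88
tool_pos: [0.6649, -0.065, 0.168]
eef_rot: [0.651, 0.759, -0.002, -0.0]
contact_force: [-1.1, 0.5, -2.2]
opening: 0.445
finger_force: 20.0
```

Request:
move_arm(targets=[[[0.35, 0, 0, 0, 0, 0, 0], [0.35, 0, 0, 0, 0, 0, 0], [0.35, 0, 0, 0, 0, 0, 0]]])

```text
clock: 11.25
tool_pos: [0.6648, -0.0594, 0.1703]
eef_rot: [0.649, 0.761, 0.0, -0.0]
contact_force: [-0.2, -0.0, -1.3]
opening: 0.446
finger_force: 20.0
```

```bash
python3 - <<'E'
from h import *
s=r.get_state();ci=r.camera_info("wrist"); im=r.snapshot("wrist")[...,::-1]; cv2.imwrite("pics/w3.png",im)
import pickle; pickle.dump(ci,open("w3.pkl","wb"))
print(s['tool_pos'],rel([.6655,-.0615,.15],np.radians(8.9)),s['opening'])
E
```

```text
[ 0.66477397 -0.05939998  0.17028161] (array([-1.8,  0.3, 20.4]), array([-0.  , -0.01,  0.16])) 0.44644417332568687
```

View pics/w3.png

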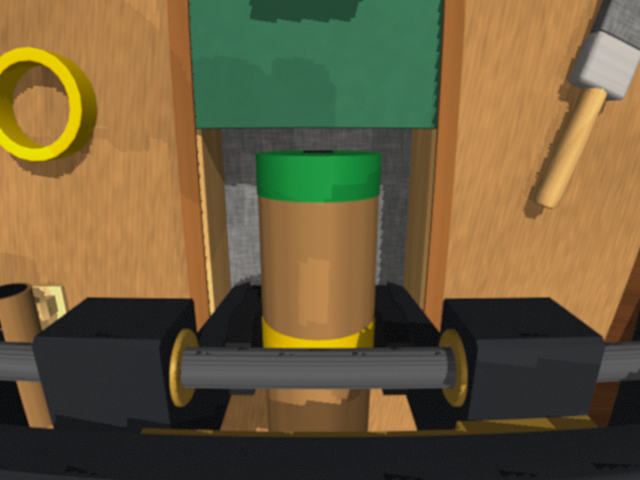

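The cover stands fully open and the tube is centred over the bay. The cover's -y edge runs from (195,128) to (437,128). I'll use it to refine the case centreline.

```bash
python3 - <<'E'
from h import *
import pickle; ci=pickle.load(open("w3.pkl","rb"))
y=np.radians(8.9);R=np.array([[np.cos(y),-np.sin(y)],[np.sin(y),np.cos(y)]])
im=cv2.imread("pics/w3.png");hsv=cv2.cvtColor(im,cv2.COLOR_BGR2HSV);g=cv2.inRange(hsv,(65,60,20),(95,255,255))
for row in(60,90,115): 
  x=np.where(g[row])[0];P=unproj("wrist",[[x.min(),row],[x.max(),row]],.070,ci);print(row,x.min(),x.max(),P.round(4)[:,:2].tolist(),(P.mean(0)[:2]@R).round(4))
P=unproj("wrist",[[195,128],[437,128]],.070,ci);print(P,(P.mean(0)[:2]@R),np.degrees(np.arctan2(*(P[1]-P[0])[1::-1])))
print("plan",np.array([.6655,-.0615])@R,"tcp",np.array([.6648,-.0594])@R)
E
```

```text
60 192 439 [[0.5744, 0.0384], [0.7188, 0.0613]] [ 0.6465 -0.0508]
90 194 438 [[0.5772, 0.0215], [0.7219, 0.0444]] [ 0.6468 -0.0679]
115 196 436 [[0.5798, 0.0071], [0.7238, 0.03]] [ 0.6468 -0.0825]
[[ 5.79914422e-01 -7.05768066e-04  7.00000000e-02]
 [ 7.26144003e-01  2.25582172e-02  7.00000000e-02]] [ 0.64685705 -0.09023573] 9.039554754964508
plan [ 0.6479726  -0.16371929] tcp [ 0.64760592 -0.16153628]
```

Request:
move_arm(targets=[[[0.35, -1, -1, 20, 0, 0, 0], [0.35, -1, -1, 50, 0, 0, 0], [0.35, -1, -1, 80, 0, 0, 0], [0.35, -1, -1, 108, 0, 0, 0], [0.35, -1, -1, 128, 0, 0, 0], [0.35, -1, -1, 139, 0, 0, 0], [0.35, -1, -1, 143, 0, 0, 0], [0.35, -1, -1, 145, 0, 0, 0], [0.35, -1, -1, 146, 0, 0, 0], [0.35, -1, -1, 146, 0, 0, 0]]])

```text
clock: 12.55
tool_pos: [0.6647, -0.0621, 0.0246]
eef_rot: [0.65, 0.76, 0.0, 0.0]
contact_force: [-0.1, 0.6, -1.5]
opening: 0.444
finger_force: 20.0
```

Request:
move_arm(targets=[[[0.35, 0, 0, 1, 0, 0, 0], [0.35, 0, 0, 2, 0, 0, 0], [0.35, 0, 0, 2.5, 0, 0, 0], [0.35, 0, 0, 2.5, 0, 0, 0]]])

```text
clock: 13.05
tool_pos: [0.6643, -0.0621, 0.0216]
eef_rot: [0.65, 0.76, -0.0, -0.0]
contact_force: [0.2, 0.7, -0.3]
opening: 0.449
finger_force: 20.0
```

Request:
move_arm(targets=[[[0.35, 0, 0, 0.5, 0, 0, 0], [0.35, 0, 0, 1, 0, 0, 0], [0.35, 0, 0, 1.5, 0, 0, 0], [0.35, 0, 0, 1.5, 0, 0, 0]]])

```text
clock: 13.55
tool_pos: [0.6645, -0.062, 0.0211]
eef_rot: [0.65, 0.76, -0.0, 0.0]
contact_force: [-2.0, 0.2, 6.0]
opening: 0.451
finger_force: 20.0
```

It is resting on the V rests: the force has gone from -1.5 to +6 N. I'll let go gradually and rise.

Request:
move_arm(targets=[[[0.48, 0, 0, 0, 0, 0, 0], [0.53, 0, 0, 0, 0, 0, 0], [0.6, 0, 0, 0, 0, 0, 0], [0.75, 0, 0, 0, 0, 0, 0], [0.75, 0, 0, 0, 0, 0, 0], [0.75, 0, 0, -25, 0, 0, 0], [0.75, 0, 0, -65, 0, 0, 0], [0.75, 0, 0, -110, 0, 0, 0], [0.75, 0, 0, -150, 0, 0, 0], [0.75, 0, 0, -150, 0, 0, 0]]])

```text
clock: 14.8
tool_pos: [0.6668, -0.0617, 0.1739]
eef_rot: [0.65, 0.76, 0.002, 0.003]
contact_force: [-0.2, 0.5, -0.3]
opening: 0.75
finger_force: 0.0
```

```bash
python3 - <<'E'
from h import *
im=r.snapshot("wrist")[...,::-1]; cv2.imwrite("pics/w4.png",im)
s=r.get_state();print(s['tool_pos'],s['contact_force'],s['opening'])
# bar now at local (.6467, centre_y+.078), centre_y=-.0902+.008
y=np.radians(8.9);R=np.array([[np.cos(y),-np.sin(y)],[np.sin(y),np.cos(y)]])
b=R@[.6467,-.0822+.078];print("bar",b); print(rel([*b,.17],np.radians(98.9)))
E
```

```text
[ 0.66520047 -0.06208048  0.17158103] [-0.54597139 -0.88766206  0.14958814] 0.7513387665823235
bar [0.63956343 0.09590178]
(array([160. ,  -0.8,   1.5]), array([  0.1 ,   0.16, -89.95]))
```

View pics/w4.png

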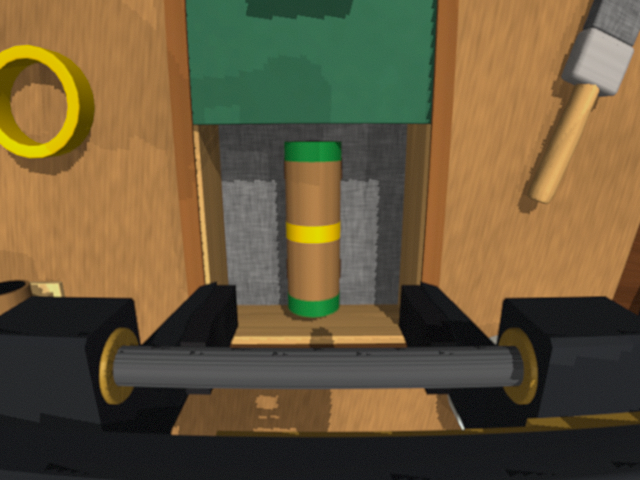

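The kaleidoscope lies straight on the rests, with caps at (313,150) and (314,307) and its band at (313,232). Next I'll go back to the bar.

Request:
move_arm(targets=[[[0.6, 15, 0, 0, 0, 0, 10], [0.6, 33, 0, 0, 0, 0, 20], [0.6, 52, 0, 0, 0, 0, 30], [0.6, 71, 0, 0, 0, 0, 40], [0.6, 90, 0, 0, 0, 0, 50], [0.6, 109, 0, 0, 0, 0, 60], [0.6, 128, 0, 0, 0, 0, 70], [0.6, 147, 0, 0, 0, 0, 80], [0.6, 160, 0, 0, 0, 0, 90], [0.6, 160, 0, 0, 0, 0, 90]]])

```text
clock: 16.1
tool_pos: [0.6383, 0.0973, 0.1686]
eef_rot: [0.997, 0.08, -0.001, 0.0]
contact_force: [-0.4, 0.2, -0.5]
opening: 0.602
finger_force: 0.0
```

Request:
move_arm(targets=[[[0.6, 0, 0, 0, 0, 0, 0], [0.6, 0, 0, 0, 0, 0, 0], [0.6, 0, 0, 0, 0, 0, 0]]])

```text
clock: 16.48
tool_pos: [0.6396, 0.0951, 0.17]
eef_rot: [0.997, 0.078, -0.0, 0.0]
contact_force: [-0.6, -0.3, 0.1]
opening: 0.601
finger_force: 0.0
```

```bash
python3 - <<'E'
from h import *
s=r.get_state();print(s['tool_pos'],s['q'].round(2)); print(rel([.6408,.0958,.077],np.radians(98.9)))
E
```

```text
[0.63956737 0.0950918  0.17003598] [-0.19  0.8  -0.06  1.56  0.06  0.78 -1.69]
(array([ 1.3, -0.5, 93. ]), array([0.02, 0.01, 0.04]))
```

Request:
move_arm(targets=[[[0.6, 1, -0.5, 40, 0, 0, 0], [0.6, 1, -0.5, 75, 0, 0, 0], [0.6, 1, -0.5, 92, 0, 0, 0], [0.6, 1, -0.5, 92, 0, 0, 0], [0.1, 1, -0.5, 92, 0, 0, 0], [0.1, 1, -0.5, 92, 0, 0, 0], [0.1, 1, -0.5, 92, 0, 0, 0], [0.1, 1, -0.5, 92, 0, 0, 0], [0.1, 1, -0.5, 92, 0, 0, 0], [0.1, 1, -0.5, 92, 0, 0, 0]]], newtons=25)

```text
clock: 17.73
tool_pos: [0.6409, 0.0955, 0.0786]
eef_rot: [0.997, 0.078, 0.0, 0.001]
contact_force: [-0.3, -4.0, 4.5]
opening: 0.155
finger_force: 25.0
```

Request:
move_arm(targets=[[[0.1, 0, 8, 0, 0, 0, 0], [0.1, 0, 24, 0, 0, 0, 0], [0.1, 0, 42, 0, 0, 0, 0], [0.1, 0, 60, 0, 0, 0, 0], [0.1, 0, 78, 0, 0, 0, 0], [0.1, 0, 96, 0, 0, 0, 0], [0.1, 0, 114, 0, 0, 0, 0], [0.1, 0, 130, 0, 0, 0, 0], [0.1, 0, 142, 0, 0, 0, 0], [0.1, 0, 148, 0, 0, 0, 0]]])

```text
clock: 18.98
tool_pos: [0.664, -0.0487, 0.0786]
eef_rot: [0.997, 0.078, 0.001, -0.001]
contact_force: [0.5, 2.3, 5.6]
opening: 0.153
finger_force: 25.0
```

Request:
move_arm(targets=[[[0.1, 0, 2, 0, 0, 0, 0], [0.1, 0, 4, 0, 0, 0, 0], [0.1, 0, 6, 0, 0, 0, 0], [0.1, 0, 8, 0, 0, 0, 0], [0.1, 0, 8, 0, 0, 0, 0]]])

```text
clock: 19.6
tool_pos: [0.6651, -0.056, 0.0786]
eef_rot: [0.997, 0.079, 0.001, -0.001]
contact_force: [-0.4, 1.3, 5.6]
opening: 0.157
finger_force: 25.0
```

Request:
move_arm(targets=[[[0.1, 0, 2, 0, 0, 0, 0], [0.1, 0, 4, 0, 0, 0, 0], [0.1, 0, 6, 0, 0, 0, 0], [0.1, 0, 7, 0, 0, 0, 0], [0.1, 0, 7, 0, 0, 0, 0]]])

```text
clock: 20.23
tool_pos: [0.6655, -0.0585, 0.0786]
eef_rot: [0.997, 0.08, -0.0, -0.004]
contact_force: [-1.8, 7.1, 7.6]
opening: 0.154
finger_force: 25.1
```

Request:
move_arm(targets=[[[0.1, 0, -3, 0, 0, 0, 0], [0.3, 0, -3, 0, 0, 0, 0], [0.6, 0, -3, 0, 0, 0, 0], [0.6, 0, -3, 0, 0, 0, 0], [0.6, 0, -3, -40, 0, 0, 0], [0.6, 0, -3, -90, 0, 0, 0], [0.6, 0, -3, -150, 0, 0, 0], [0.6, -50, 0, -160, 0, 0, 0], [0.6, -110, 0, -160, 0, 0, 0], [0.6, -170, 0, -160, 0, 0, 0]]])

```text
clock: 21.48
tool_pos: [0.4961, -0.0914, 0.2384]
eef_rot: [0.997, 0.078, 0.0, 0.0]
contact_force: [1.2, -1.0, 0.3]
opening: 0.601
finger_force: 0.0
```

Request:
move_arm(targets=[[[0.6, -60, 0, 0, 0, 0, 0], [0.6, -80, 0, 0, 0, 0, 0], [0.6, -80, 0, 0, 0, 0, 0]]])

```text
clock: 21.85
tool_pos: [0.4176, -0.1039, 0.2384]
eef_rot: [0.997, 0.077, -0.0, 0.0]
contact_force: [0.1, 0.7, -0.4]
opening: 0.601
finger_force: 0.0
```

```bash
python3 - <<'E'
from h import *
cv2.imwrite("pics/e1.png",r.snapshot("scene")[...,::-1])
im=r.snapshot("top")[...,::-1];cv2.imwrite("pics/e2.png",cv2.resize(im[90:270,150:400],None,fx=3.2,fy=3.2,interpolation=cv2.INTER_CUBIC))
E
```

```text
(no output)
```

View pics/e1.png

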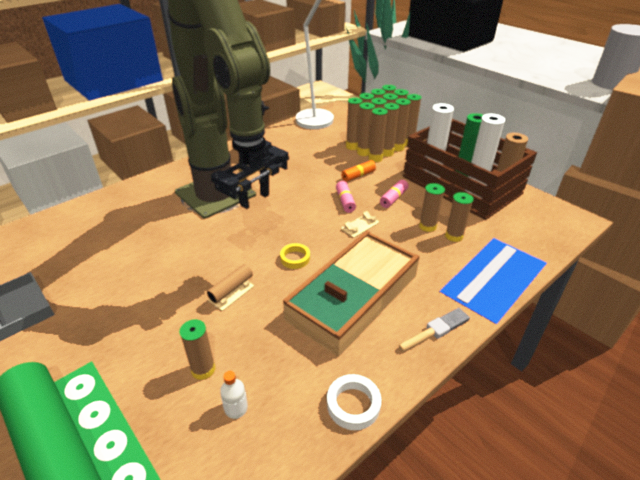

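View pics/e2.png

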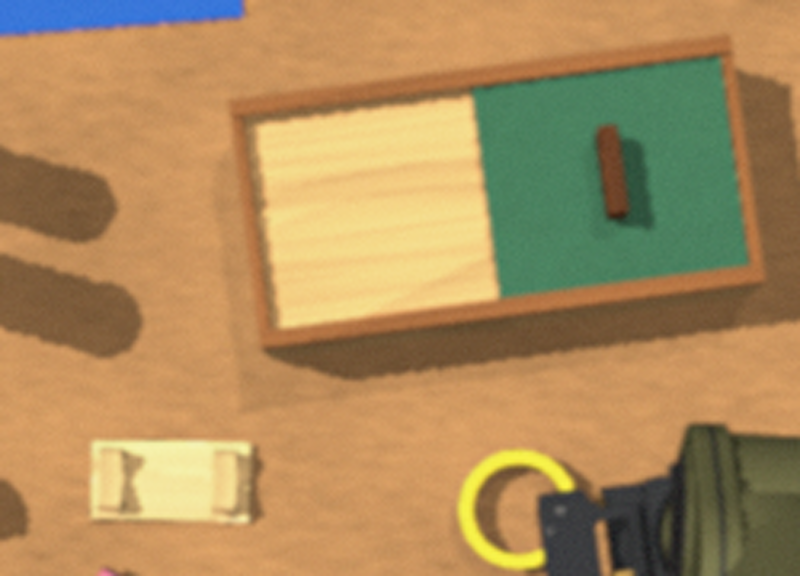

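The cover is fully home against the end stop at crop (735,160). The cradle at (172,480) is empty, the standing tubes are upright, the plain tube is still in its cradle, and the arm is clear.

```bash
python3 -c "
from plant import r
print(r.finish_job())"
```

```text
the job is handed in; nothing more can be done
None
```

The kaleidoscope was laid on the V rests in the bay and released, the cover is fully home over it, the plain tube and standing tubes are undisturbed, and the job was handed in at about 22 s of the 66 s allowed.

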